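# Hang the sprockets on the hook stand

### The job

Hang the two chain sprockets from the rack on the bar of the hook stand by their centre holes: the small one first, then the large one in front of it, on the side of the bar's upturned end, so that the small one is tucked in behind. Let them hang freely, and leave the smooth brake disc, which has no teeth, standing in the rack.

Things in the scene. Friction and masses are not known exactly. Their poses are not given: they have to be found in the camera images.
- hook_stand: Fixed stand: grey base plate 120 x 210 x 12 mm, one bent rod 12 mm thick. Origin on the bench under the upright, z up. The level bar's axis is 160 mm up and runs along body +y from 0 (upright) to 120 mm; its free end then slopes up to y 135, z 172 mm (top 178 mm, the stand's highest point). A hung sprocket's hole centre rests 144 mm above the bench at body x = 0.
- small_sprocket: Loose toothed steel sprocket: flat plate 104 mm across, 8 mm thick, 44 mm centre hole, 0.3 kg. Origin: hole centre, mid thickness; body y is the disc's axis. Stands upright in a rack, hole centre 71 mm above the bench, held loosely at its foot between wooden pins that reach 55 mm up. Can be pinched by the top of the rim, fingers on the two faces.
- large_sprocket: Same kind of toothed steel sprocket, larger: 160 mm across, 8 mm thick, 44 mm centre hole, 0.6 kg. Origin and axes as for the small one. Stands upright in the same rack, hole centre 102 mm above the bench, its top (182 mm) the highest thing in the rack.
- brake_disc: Bystander, stays in the rack: smooth disc without teeth, 150 mm across, 8 mm thick, 84 mm centre hole, small round holes. Origin and axes as for the sprockets; centre 97 mm above the bench. The rack's three places lie 85 mm apart in a row along the plates' y axes; which plate stands where varies.
Not all that is in view belongs to the job. Leave any turquoise look-alike of the small_sprocket alone.

How it is judged:
By the outcome, as a careful person would: the job done as asked, in the order asked, and still so for the second after the job is handed in, with the robot touching nothing.
It also fails if it takes over 67 s, if anything falls off the work surface, if the arm or the gripper's body presses on something with over 40 N, if the wrist force passes 120 N, or if a joint passes its speed limit or range.

### The arm

A 6-joint arm with a two-finger parallel gripper is mounted at the origin on the work surface. World frame = base frame: x ahead of the robot, y to its left, z up, the work surface at z = 0. Lengths are in m, angles in rad, forces in N, time in s.
With the tool pointing down it reaches from about 0.35 to 0.725 m from the base axis. Payload 4.3 kg.
Tool frame: the origin (TCP) lies between the finger pads; the fingertips stand 22 mm ahead of it and the grasp point (between the pads) lies 3 mm ahead of it; z points along the fingers, y is the direction in which the jaws open and shut (so a half turn about z gives the same grasp; the last joint's range is limited). The gripper opens to 85 mm and grips with 20 to 120 N. Pads are 22 mm wide; open, the fingers measure 114 mm over their backs; the gripper's body (76 mm by 85 mm) begins 54 mm behind the grasp point. The pads swing forward as they close: fully open they stand 13 mm farther back than shut.
Start: joints at [-1.289, 0.377, 0.081, 1.274, 0, 1.46], TCP at [0.22, -0.531, 0.253] pointing down, gripper open.
Joint ranges: [-2.72, 2.72], [-0.84, 1.66], [-1.02, 1.22], [-1.77, 2.12], [-1.37, 1.28], [-3.14, 3.14]. Speed limits (rad/s): [2.57, 2.57, 3.14, 3.14, 3.14, 3.14].

### API

Orientations are given as a rotation vector (axis times angle).
In Python, from cell import read_state, vision, bot gives the robot as it stands.
- The arm moves only by the shell command python3 -m inch 'ROWS' [FORCE]. ROWS is text: rows parted by semicolons, each of 7 numbers parted by spaces: the opening, from 0 (shut) to 1 (fully open), then the shift along the tool's x, y, z in cm, then the turn, a rotation vector about the tool's x, y, z in degrees. In form: jaw dx dy dz rx ry rz; .... A call has 1 to 10 rows; each row shifts and turns the pose as measured when the row begins, along the tool's axes as they then stand; what a row does not reach is not made up. A row lasts 1/12 s, in which the tool goes at most 41.7 mm and 7.16 degrees, less where a joint would pass 70% of its speed; a pose out of reach is approached as far as the arm can. A call is refused whole if a number of a shift passes 4.17 or a number of a turn 7.16, either way. A call with a gripper value outside its range is refused whole. The fingers move at their own pace and stop on an object; FORCE is the grip in N (left out, the last holds). Time passes only in rows, so rows that do not move let the fingers close. It gives the time, the measured TCP pose, the force and the opening at its end, in the units of the state.
- read_state(): the state, without advancing time (a new reading comes with each control period).
- vision.capture(name): name is "scene" or "top" or "wrist"; returns the picture (480x640x3 uint8, red, green, blue); there is no depth.
- vision.get_calibration(name): a dict with "intrinsics" (3x3 intrinsics, pixels), "xyz" and "rotation" of the camera in the world; the wrist camera has in their place "T_tool_cam" (4x4, takes a point from camera to tool coordinates, whose origin is the TCP and whose axes are the flange's). Camera axes: x right, y up, looking along -z (the intrinsics and any distortion apply to the point x, -y, -z); pixel columns grow to the right and rows downward; lengths in m; the calibration is good to about 2 mm. A picture is of the moment at which its call begins: read the wrist's pose just before it. get_calibration takes no time and is no camera call.
- bot.close_job(): hands the job in, once; it reports no verdict.
Trained networks look in the newest picture that a camera, given by its name, has taken for a name from the list of things; names that differ only in an ending like _2 or _b are one class to them, and where a whole thing is asked for, a point or a joint stands for the part that bears it (a point fixed in the world has none). Each returns a list of dicts, best first, with "p" (0 to 1); they miss things now and then, are a little off and sometimes report something else, mostly with a low value. They report only what shows in the picture. A call takes as long as a camera call. They do not tell look-alikes from the thing itself.
- vision.spot_in(camera, query): "position" ([x, y, z] in m, in world coordinates, good to about 4 mm: the middle of the surface that is visible of it).
The state is a dict: "t": time; "q": joint angles; "qvel": joint speeds; "joint_torque": joint torques, N m; "tcp_pos": TCP position; "tcp_rot": TCP orientation; "contact_force": force on the tool from outside, world axes, zero at the start; "torque": the same for the moment, N m; "grip_width": opening from 0.0 (shut) to 1.0 (fully open).
Only numpy, scipy, OpenCV 4.12 (cv2) and the standard library are available. Lean on these libraries where they do the work, as an engineer would, in place of code of your own. Each camera call takes 0.05 s, during which the arm holds its last target. There are 200 camera calls.

## Working session

There is one attempt and no reset: what is moved stays moved. The work goes in short steps, Python scripts to look and compute and a shell command to move; the robot and the scene stay as the last step left them, time stands still between calls to the robot, and variables do not carry over. Pictures are saved under pics/ and viewed, about 8 in all and at most 12, crops included, and the job is handed in when it is done.

```bash
ls; mkdir -p pics
python3 - <<'E'
from cell import read_state, vision, bot
import cv2,numpy as np
s=read_state();print({k:np.round(v,3).tolist() for k,v in s.items()})
a=[]
for c in ("scene","top"):
    im=vision.capture(c);cv2.imwrite(f"pics/{c}0.png",im[:,:,::-1])
    k=vision.get_calibration(c);print(c,{x:np.round(y,4).tolist() if not isinstance(y,str) else y for x,y in k.items()})
    for q in ("hook_stand","small_sprocket","large_sprocket","brake_disc"):
        print(q,[(np.round(d["position"],3).tolist(),round(d["p"],2)) for d in vision.spot_in(c,q)])
print(np.round(vision.get_calibration("wrist")["T_tool_cam"],4).tolist())
E
```

```text
pics
{'t': 0.0, 'q': [-1.289, 0.378, 0.08, 1.274, -0.0, 1.46], 'qvel': [-0.001, 0.001, 0.001, -0.002, -0.001, 0.0], 'joint_torque': [-0.001, -46.361, 26.987, 0.021, -0.0, 0.0], 'tcp_pos': [0.219, -0.531, 0.252], 'tcp_rot': [-3.08, -0.611, 0.0], 'contact_force': [0.025, 0.041, -0.718], 'torque': [0.041, -0.042, 0.018], 'grip_width': 1.003}
scene {'intrinsics': [[556.387, 0.0, 308.0873], [0.0, 556.387, 241.8862], [0.0, 0.0, 1.0]], 'xyz': [1.2024, -0.4598, 0.6033], 'rotation': [0.9276, 0.4661, 0.8799]}
hook_stand [([0.535, -0.244, 0.009], 0.83)]
small_sprocket [([0.493, 0.115, 0.081], 0.86), ([0.644, 0.331, 0.056], 0.71)]
large_sprocket [([0.482, 0.196, 0.122], 0.72)]
brake_disc [([0.478, 0.289, 0.13], 0.63), ([0.537, -0.245, 0.007], 0.38)]
top {'intrinsics': [[473.066, 0.0, 322.5772], [0.0, 473.066, 238.4496], [0.0, 0.0, 1.0]], 'xyz': [0.4149, 0.05, 0.9513], 'rotation': [0.1318, -0.1397, -1.5479]}
hook_stand [([0.522, -0.222, 0.01], 0.58), ([0.464, 0.194, 0.134], 0.49)]
small_sprocket [([0.482, 0.118, 0.107], 0.87), ([0.638, 0.32, 0.087], 0.57)]
large_sprocket [([0.464, 0.189, 0.131], 0.79)]
brake_disc []
[[0.0007, 0.9466, 0.3224, 0.0823], [1.0, -0.0008, 0.0001, -0.0001], [0.0004, 0.3224, -0.9466, -0.1208], [0.0, 0.0, 0.0, 1.0]]
```

View pics/scene0.png

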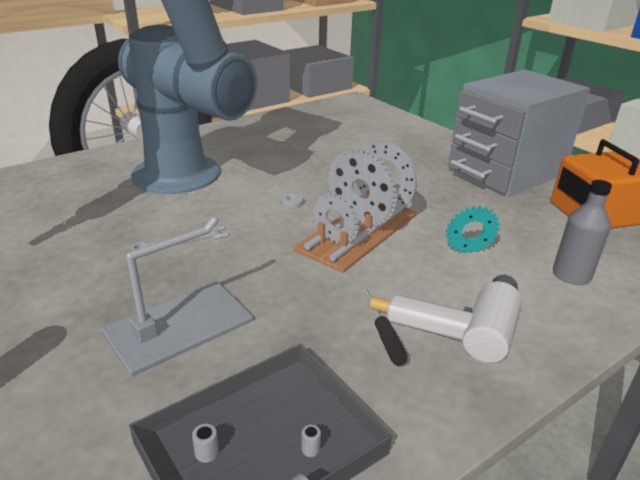

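View pics/top0.png

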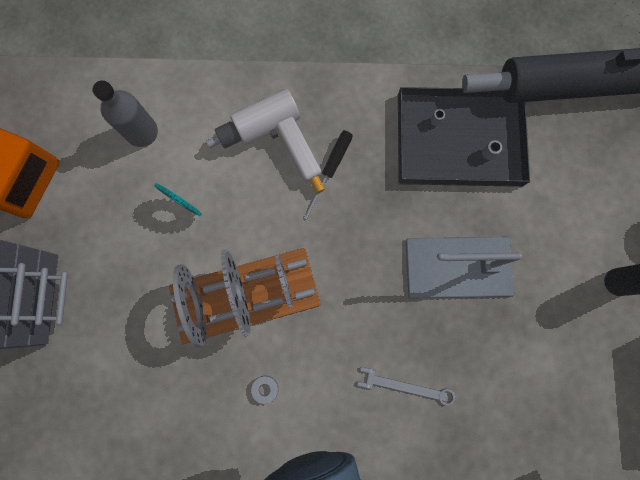

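The turquoise look-alike is at scene (472,230) and top (178,200). The grey toothed small disc is at scene (337,218), with the large toothed disc at (362,185) and the smooth brake disc behind it at (392,172). I'll confirm this in one enlarged composite.

Run:
```python
import cv2,numpy as np
t=cv2.imread("pics/top0.png");s=cv2.imread("pics/scene0.png")
def c(im,x,y,w,h,f): return cv2.resize(im[y:y+h,x:x+w],None,fx=f,fy=f,interpolation=cv2.INTER_CUBIC)
a=np.vstack([np.hstack([c(t,160,230,160,120,2.5),c(t,390,225,160,120,2.5)]),np.hstack([c(s,290,135,160,120,2.5)[:300],c(s,100,210,160,120,2.5)])])
cv2.imwrite("pics/comp.png",a)
```

```text
(no output)
```

View pics/comp.png

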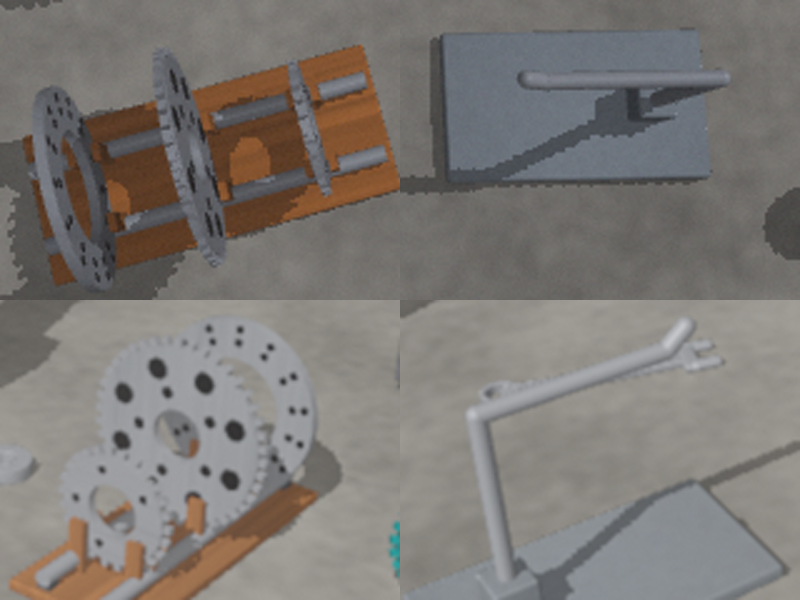

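Confirmed in the crop: grey toothed small (scene 335,218) is nearest the stand, large toothed is in the middle, and smooth brake disc is at the far end. The bar's upturned end points toward the rack. Next I fit the poses.

```bash
cat > h.py <<'E'
import numpy as np,cv2
from scipy.spatial.transform import Rotation as R
from scipy.optimize import least_squares
from cell import read_state, vision, bot
CAL={}
def cal(c):
    if c in CAL: return CAL[c]
    k=vision.get_calibration(c)
    if c=="wrist":
        s=read_state();T=np.array(k["T_tool_cam"]);Rt=R.from_rotvec(s["tcp_rot"]).as_matrix()
        return np.array(k["intrinsics"]),np.array(s["tcp_pos"])+Rt@T[:3,3],Rt@T[:3,:3]
    CAL[c]=(np.array(k["intrinsics"]),np.array(k["xyz"]),R.from_rotvec(k["rotation"]).as_matrix());return CAL[c]
def proj(c,P,K=None):
    K,o,Rm=K or cal(c);p=(np.atleast_2d(P)-o)@Rm;p=p*[1,-1,-1]
    u=p@K.T;return u[:,:2]/u[:,2:]
def onz(c,uv,z,K=None):
    K,o,Rm=K or cal(c);d=Rm@(np.linalg.inv(K)@[uv[0],uv[1],1]*[1,-1,-1]);return o+d*(z-o[2])/d[2]
E
python3 - <<'E'
from h import *
def pose(x,y,a,P): c,s=np.cos(a),np.sin(a);P=np.atleast_2d(P);return np.c_[x+c*P[:,0]-s*P[:,1],y+s*P[:,0]+c*P[:,1],P[:,2]]
bar=[("top",0,.16,519.6,256.2),("top",.135,.172,440.8,256.4),("scene",0,.16,130,256),("scene",.135,.172,213.6,220.4),("scene",.12,.16,207.2,230)]
bc=[("top",1,1,407.2,238.2),("top",1,-1,508.8,237),("top",-1,-1,514,296.2),("top",-1,1,409.6,297.8),("scene",-1,1,218.8,283.2),("scene",1,1,253.2,318)]
def f(p):
    r=[proj(c,pose(*p[:3],[0,y,z]))[0]-[u,v] for c,y,z,u,v in bar]
    r+=[proj(c,pose(*p[:3],[p[3]+.06*sx,p[4]+.105*sy,.012]))[0]-[u,v] for c,sx,sy,u,v in bc]
    return np.concatenate(r)
s=least_squares(f,[.52,-.3,0,0,.05]);print("stand",s.x.round(4),np.degrees(s.x[2]));print(f(s.x).round(1).reshape(-1,2).tolist())
q=[onz("top",(160+X/2.5,230+Y/2.5),.012)[:2] for X,Y in [(362,45),(400,187),(55,285),(22,140)]]
print("rack",np.round(q,4).tolist()); 
for a,b in((0,3),(1,2)): d=q[b]-q[a];print("axis deg",np.degrees(np.arctan2(d[1],d[0])),np.hypot(*d))
print("small",onz("scene",(335.2,218.2),.071),"large",onz("scene",(360.8,188.6),.102))
E
```

```text
stand [ 0.529  -0.2854  0.0222  0.0007  0.0556] 1.2743706173729201
[[-0.7, 0.2], [0.2, -0.7], [-0.2, -0.4], [0.7, -0.1], [-1.1, 0.0], [-0.3, -1.4], [1.8, -0.5], [1.0, -0.1], [-0.6, -1.2], [-0.8, -3.1], [0.6, -2.0]]
rack [[0.5592, 0.0821], [0.4467, 0.0494], [0.3666, 0.3152], [0.4781, 0.349]]
axis deg 106.90472865963049 0.2789078740411824
axis deg 106.77225463507393 0.2775420246677645
small [0.48798055 0.11606087 0.071     ] large [0.46571785 0.19516848 0.102     ]
```

```bash
cat >> h.py <<'E'
def todo(xyz,hd):
    s=read_state();Rt=R.from_rotvec(s["tcp_rot"]).as_matrix();h=np.radians(hd)
    y=np.array([np.cos(h),np.sin(h),0]);z=np.array([0,0,-1.]);D=np.c_[np.cross(y,z),y,z]
    d=np.array(xyz)-s["tcp_pos"]
    print("t",round(s["t"],2),"tcp",np.round(s["tcp_pos"],4),"turn",np.degrees(R.from_matrix(Rt.T@D).as_rotvec()).round(2),"shift_cm now",(Rt.T@d*100).round(2),"after turn",(D.T@d*100).round(2),"grip",np.round(s["grip_width"],3),"F",np.round(s["contact_force"],1))
E
python3 -m inch '0.6 0 0 0 0 0 5.5'; python3 -c "
from h import *
todo([.4876,.1177,.2],-73.15)"
```

```text
t: 0.58
tcp_pos: [0.2196, -0.5315, 0.2533]
tcp_rot: [3.108, 0.461, 0.0]
contact_force: [-0.0, 0.5, 0.5]
grip_width: 0.885
t 0.58 tcp [ 0.2196 -0.5315  0.2533] turn [ 0.01 -0.    0.01] shift_cm now [ 44.48 -54.35   5.33] after turn [ 44.47 -54.36   5.33] grip 0.885 F [-0.   0.5  0.5]
```

```bash
python3 -m inch '0.6 2.5 -3 0 0 0 0;0.6 2.5 -3 0 0 0 0;0.6 2.5 -3 0 0 0 0;0.6 2.5 -3 0 0 0 0;0.6 2.5 -3 0 0 0 0;0.6 2.5 -3 0 0 0 0;0.6 2.5 -3 0 0 0 0;0.6 2.5 -3 0 0 0 0;0.6 2.5 -3 0 0 0 0;0.6 2.5 -3 0 0 0 0' >/dev/null; python3 -c "
from h import *
todo([.4876,.1177,.2],-73.15)"
```

```text
t 1.42 tcp [ 0.3773 -0.167   0.2512] turn [ 0.44 -0.1  -1.12] shift_cm now [ 18.33 -24.45   4.97] after turn [ 18.81 -24.05   5.12] grip 0.6 F [ 0.1 -1.1 -0.2]
```

```bash
python3 -m inch '0.6 2.3 -3 0 0 0 0;0.6 2.3 -3 0 0 0 0;0.6 2.3 -3 0 0 0 0;0.6 2.3 -3 0 0 0 0;0.6 2.3 -3 0 0 0 0;0.6 2.3 -3 0 0 0 0;0.6 2.3 -3 0 0 0 0;0.6 1 -1 0 0 0 0;0.6 0 0 0 0 0 0' >/dev/null; python3 -c "
from h import *
todo([.4876,.1177,.2],-73.15)"
```

```text
t 2.17 tcp [0.4874 0.1122 0.2525] turn [ 0.56 -0.66 -0.59] shift_cm now [ 0.12 -0.57  5.24] after turn [ 0.18 -0.52  5.25] grip 0.604 F [-0.3  0.1  0.9]
```

```bash
python3 -m inch '0.6 0.1 -0.5 0 0.6 -0.6 -0.6;0.6 0 0 2.5 0 0 0;0.6 0 0 2.5 0 0 0;0.6 0 0 0 0 0 0' >/dev/null
python3 - <<'E'
from h import *
todo([.4876,.1177,.121],-73.15)
K=cal("wrist");im=vision.capture("wrist")[:,:,::-1].copy()
# overlay model discs
h=np.radians(16.85);ux=np.array([np.cos(h),np.sin(h),0])
uy=np.array([-np.sin(h),np.cos(h),0])
a=np.linspace(0,2*np.pi,200)
for c,r in(((.4876,.1177,.071),(.052,.022)),((.463,.199,.102),(.08,.022))):
  for rr in r:
    for o in(-.004,.004):
      P=np.array(c)+o*uy+rr*np.cos(a)[:,None]*ux+rr*np.sin(a)[:,None]*[0,0,1]
      for u,v in proj("wrist",P,K):
        if abs(u)<999 and abs(v)<999: cv2.circle(im,(int(u),int(v)),0,(0,0,255),-1)
cv2.imwrite("pics/w1.png",im)
E
```

```text
t 2.5 tcp [0.4877 0.1173 0.2029] turn [-0.06 -0.16  0.16] shift_cm now [-0.02 -0.04  8.19] after turn [ 0.   -0.05  8.19] grip 0.6 F [-1.7 -1.5 -0.2]
```

View pics/w1.png

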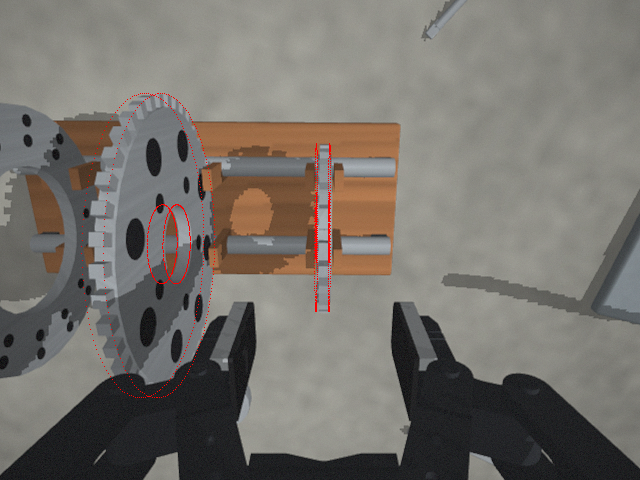

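The overlay matches the small sprocket at (323,143–311). Descending to grasp.

```bash
python3 -m inch '0.4 0 0 2.5 0 0 0;0.4 0 0 2.5 0 0 0;0.4 0 0 2 0 0 0;0.4 0 0 1 0 0 0;0.4 0 0 0 0 0 0' ; python3 -c "
from h import *
todo([.4876,.1177,.121],-73.15)"
```

```text
t: 2.97
tcp_pos: [0.4927, 0.1137, 0.1305]
tcp_rot: [-3.108, -0.455, -0.021]
contact_force: [-0.7, 0.8, 1.1]
grip_width: 0.398
t 2.97 tcp [0.4927 0.1137 0.1305] turn [ 0.06 -0.77 -0.2 ] shift_cm now [-0.39 -0.53  0.95] after turn [-0.38 -0.54  0.95] grip 0.398 F [-0.7  0.8  1.1]
```

```bash
python3 -m inch '0 0 0 0 0 0 0;0 0 0 0 0 0 0;0 0 0 0 0 0 0;0 0 0 0 0 0 0;0 0 0 0 0 0 0;0 0 0 0 0 0 0' 60; python3 -c "
from h import *
todo([.4876,.1177,.121],-73.15)"
```

```text
t: 3.47
tcp_pos: [0.4937, 0.1138, 0.135]
tcp_rot: [-3.105, -0.453, -0.025]
contact_force: [-0.3, 0.3, -3.7]
grip_width: 0.069
t 3.47 tcp [0.4937 0.1138 0.135 ] turn [-0.07 -0.92 -0.26] shift_cm now [-0.5  -0.55  1.39] after turn [-0.47 -0.55  1.4 ] grip 0.069 F [-0.3  0.3 -3.7]
```

The tool drifted during the descent, so the grasp is shallow and 5 mm off centre. I'll reopen and correct it.

```bash
python3 -m inch '0.35 0 0 0 0 0 0;0.35 0 0 0 0 0 0;0.35 0 0 0 0 0 0;0.35 -0.4 -0.4 0.9 0 -0.9 -0.3;0.35 0 0 0 0 0 0' >/dev/null; python3 -c "
from h import *
todo([.4876,.1177,.121],-73.15)"
```

```text
t 3.88 tcp [0.4915 0.1163 0.128 ] turn [ 0.13 -0.32  0.05] shift_cm now [-0.34 -0.25  0.7 ] after turn [-0.34 -0.25  0.7 ] grip 0.349 F [ 0.7  0.3 -0.8]
```

```bash
python3 -m inch '0.35 -0.4 -0.3 0.9 0 -0.3 0;0.35 0 0 0 0 0 0;0.35 0 0 0 0 0 0' >/dev/null; python3 -c "
from h import *
todo([.4876,.1177,.121],-73.15)"
```

```text
t 4.13 tcp [0.4865 0.1184 0.1177] turn [0.14 0.03 0.08] shift_cm now [ 0.08  0.1  -0.33] after turn [ 0.08  0.1  -0.33] grip 0.349 F [ 0.2 -0.1 -0.2]
```

```bash
python3 -m inch '0 0 0 -0.2 0 0 0;0 0 0 0 0 0 0;0 0 0 0 0 0 0;0 0 0 0 0 0 0;0 0 0 0 0 0 0;0 0 0 0 0 0 0' 60 >/dev/null
python3 - <<'E'
from h import *
todo([.4876,.1177,.121],-73.15)
E
```

```text
t 4.63 tcp [0.4859 0.118  0.1194] turn [0.19 0.12 0.08] shift_cm now [ 0.15  0.07 -0.16] after turn [ 0.15  0.07 -0.16] grip 0.085 F [-0.1 -0.9 -0.6]
```

```bash
python3 -m inch '0 0 0 -1 0 0 0;0 0 0 -2 0 0 0;0 0 0 -2 0 0 0;0 0 0 -2 0 0 0;0 0 0 -2 0 0 0;0 0 0 -1 0 0 0;0 0 0 0 0 0 0;0 0 0 0 0 0 0' 60 >/dev/null
python3 - <<'E'
from h import *
todo([.526,-.08,.217],-88.73)
K=cal("wrist");im=vision.capture("wrist")[:,:,::-1].copy()
s=read_state();Rt=R.from_rotvec(s["tcp_rot"]).as_matrix()
c=np.array(s["tcp_pos"])+Rt@[.0015,.0,.0484];a=np.linspace(0,2*np.pi,300)
for rr in(.052,.022):
  for o in(-.004,.004):
    P=c+(Rt@np.array([rr*np.cos(a),o+0*a,rr*np.sin(a)])).T
    for u,v in proj("wrist",P,K):
        if abs(u)<999 and abs(v)<999: cv2.circle(im,(int(u),int(v)),0,(0,0,255),-1)
cv2.imwrite("pics/w2.png",im[100:460,140:540])
E
```

```text
t 5.3 tcp [0.4813 0.1184 0.2237] turn [ 0.05  0.69 15.65] shift_cm now [-1.49 20.29  0.67] after turn [ 4.03 19.94  0.67] grip 0.082 F [-0.9 -0.1 -4. ]
```

View pics/w2.png

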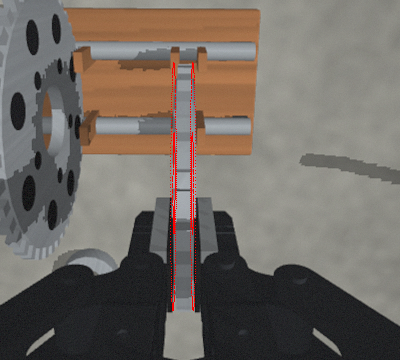

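```bash
python3 -m inch '0 0.8 3 0 0 0.3 5.5;0 0.8 3 0 0 0.3 5.5;0 0.8 3 0 0 0 5.5;0 0.8 3 0 0 0 0;0 0.8 3 0 0 0 0;0 0.5 3 0.4 0 0 0;0 0 1 0.4 0 0 0;0 0 0 0 0 0 0' >/dev/null; python3 -c "
from h import *
todo([.525,-.08,.215],-88.73)"
```

```text
t 6.02 tcp [ 0.54   -0.0702  0.2045] turn [-0.2   0.95 -1.35] shift_cm now [-1.52  0.98 -1.02] after turn [-1.52  0.95 -1.05] grip 0.084 F [-0.1  0.5 -4.2]
```

```bash
python3 -m inch '0 -1.4 0.8 -1 0 0.9 -1.3;0 0 0 0 0 0 0;0 0 0 0 0 0 0' >/dev/null; python3 -c "
from h import *
todo([.525,-.08,.215],-88.73)"
```

```text
t 6.27 tcp [ 0.5232 -0.0767  0.211 ] turn [-0.45  0.47 -0.06] shift_cm now [ 0.17  0.33 -0.41] after turn [ 0.17  0.33 -0.4 ] grip 0.078 F [-0.8  0.3 -2.6]
```

```bash
python3 -m inch '0 0.2 0.3 -0.4 -0.4 0.4 0;0 0 0 0 0 0 0' >/dev/null
cat >> h.py <<'E'
def show(off,r,name,box=None,cam="scene",f=2):
    im=vision.capture(cam)[:,:,::-1].copy();im=cv2.resize(im,None,fx=f,fy=f,interpolation=cv2.INTER_CUBIC)
    s=read_state();Rt=R.from_rotvec(s["tcp_rot"]).as_matrix();a=np.linspace(0,2*np.pi,200);pts=[]
    if off is not None:
        c=np.array(s["tcp_pos"])+Rt@off;pts+=[c+(Rt@np.array([q*np.cos(a),o+0*a,q*np.sin(a)])).T for q in(r,.022) for o in(-.004,.004)]
    h=.0222;b=lambda y,z:np.array([.529-h*y,-.2854+y,z])
    t=np.linspace(0,1,60)[:,None]
    pts+=[b(0,.16)*(1-t)+b(.12,.16)*t,b(.12,.16)*(1-t)+b(.135,.172)*t]
    for P in pts:
        for u,v in proj(cam,P)*f: cv2.circle(im,(int(u),int(v)),0,(0,0,255),-1)
    x,y,w,hh=box or (0,0,*im.shape[1::-1]);cv2.imwrite("pics/"+name,im[y:y+hh,x:x+w])
E
python3 -c "
from h import *
todo([.525,-.08,.215],-88.73)
show([.0015,0,.0484],.052,'s1.png',(150,150,600,500))"
```

```text
t 6.43 tcp [ 0.5246 -0.0778  0.2143] turn [-0.1   0.15  0.03] shift_cm now [ 0.03  0.22 -0.07] after turn [ 0.04  0.22 -0.07] grip 0.08 F [ 0.4  0.5 -2.4]
```

View pics/s1.png

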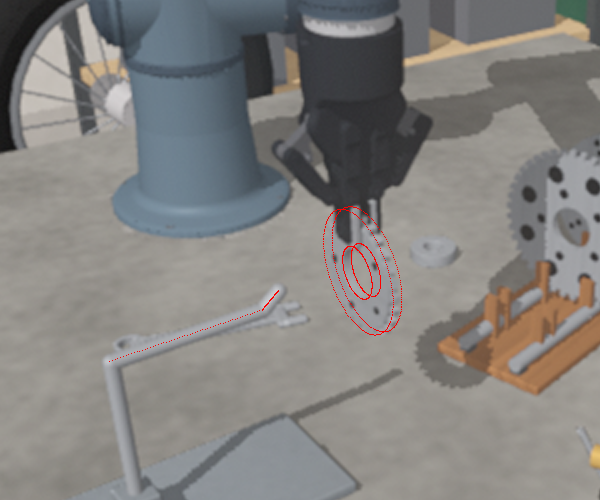

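Both overlays match, with the disc at crop (362,270) and the bar tip at (277,291). Advancing to the tip.

```bash
python3 -m inch '0 0 2 0 0 0 0;0 0 2 0 0 0 0;0 0 1 0 0 0 0;0 0 0 0 0 0 0;0 0 0 0 0 0 0' >/dev/null; python3 -c "
from h import *
todo([.526,-.2,.215],-88.73)"
```

```text
t 6.9 tcp [ 0.5266 -0.1249  0.2133] turn [-0.3   0.21  0.39] shift_cm now [-0.28  7.5  -0.2 ] after turn [-0.22  7.51 -0.17] grip 0.081 F [ 0.3 -0.6 -3.3]
```

```bash
python3 -m inch '0 -0.2 1.5 -0.2 -0.3 0.2 0.4;0 0 2 0 0 0 0;0 0 2 0 0 0 0;0 0 1 0 0 0 0;0 0 0 0 0 0 0;0 0 0 0 0 0 0' >/dev/null; python3 -c "
from h import *
todo([.527,-.25,.215],-88.73)"
```

```text
t 7.4 tcp [ 0.5266 -0.1855  0.2146] turn [-0.32  0.04  0.32] shift_cm now [-0.14  6.45 -0.07] after turn [-0.11  6.45 -0.04] grip 0.078 F [-0.3  0.5 -3.9]
```

```bash
python3 -m inch '0 -0.1 1.5 0 -0.3 0 0.3;0 0 2 0 0 0 0;0 0 2 0 0 0 0;0 0 1 0 0 0 0;0 0 0 0 0 0 0;0 0 0 0 0 0 0' >/dev/null; python3 -c "
from h import *
todo([.527,-.25,.195],-88.73)"
```

```text
t 7.9 tcp [ 0.5275 -0.2476  0.214 ] turn [-0.23  0.1   0.36] shift_cm now [-0.05  0.25  1.9 ] after turn [-0.05  0.24  1.9 ] grip 0.081 F [ 0.1 -0.  -3.7]
```

```bash
python3 -m inch '0 0 0.1 1 -0.2 0 0.3;0 0 0 0.6 0 0 0;0 0 0 0 0 0 0;0 0 0 0 0 0 0' >/dev/null; python3 -c "
from h import *
todo([.527,-.25,.193],-88.73)"
```

```text
t 8.23 tcp [ 0.5275 -0.2449  0.1976] turn [-0.17  0.1   0.22] shift_cm now [-0.06  0.51  0.46] after turn [-0.06  0.51  0.46] grip 0.079 F [-0.1  0.5 -3.7]
```

```bash
python3 -m inch '0 0 0.5 0.3 -0.2 0 0.2;0 0 0 0 0 0 0;0 0 0 0 0 0 0' >/dev/null; python3 -c "
from h import *
todo([.527,-.25,.193],-88.73)"
```

```text
t 8.48 tcp [ 0.5278 -0.2489  0.1949] turn [0.02 0.1  0.11] shift_cm now [-0.08  0.11  0.19] after turn [-0.08  0.11  0.19] grip 0.082 F [ 0.6 -0.4 -3.3]
```

```bash
python3 -m inch '0 0 0 0.2 0 0 0;0 0 0 0 0 0 0' ; python3 -m inch '0.2 0 0 0 0 0 0;0.3 0 0 0 0 0 0;0.35 0 0 0 0 0 0;0.35 0 0 0 0 0 0;0.35 0 0 -1 0 0 0;0.35 0 0 -2 0 0 0;0.35 0 0 -3 0 0 0;0.35 0 0 -3 0 0 0;0.35 0 0 0 0 0 0'; python3 -c "
from h import *
show(None,.052,'s2.png',(150,150,600,500))"
```

```text
t: 8.65
tcp_pos: [0.528, -0.249, 0.1932]
tcp_rot: [3.141, 0.038, -0.002]
contact_force: [0.8, 0.6, -3.4]
grip_width: 0.081
t: 9.4
tcp_pos: [0.5281, -0.2491, 0.2912]
tcp_rot: [3.139, 0.037, 0.003]
contact_force: [1.1, -1.1, 0.2]
grip_width: 0.351
```

View pics/s2.png

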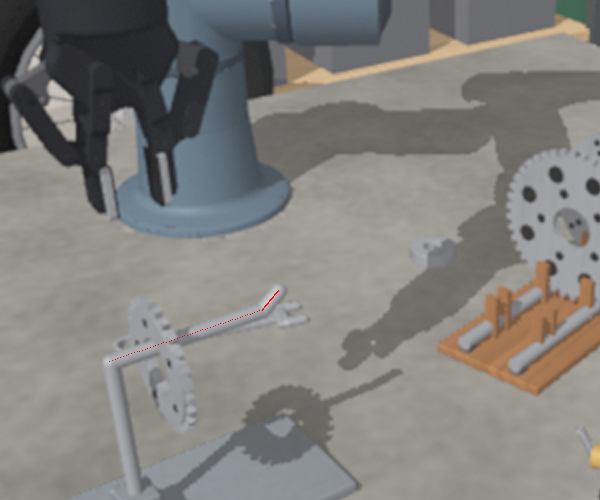

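The small one hangs near the upright (crop 160,365), on the bar. Now going to the large one.

```bash
python3 -m inch '0.4 -0.6 -4 0 0 0 -5;0.4 -0.6 -4 0 0 0 -5;0.4 -0.6 -4 0 0 0 -5;0.4 0.5 -4 0 0 0 0;0.4 0.5 -4 0 0 0 0;0.4 0.5 -4 0 0 0 0;0.4 0.5 -4 0 0 0 0;0.4 0.5 -4 0 0 0 0;0.4 0.5 -4 0 0 0 0;0.4 0.5 -4 0 0 0 0' >/dev/null; python3 -c "
from h import *
todo([.463,.199,.27],-73.15)"
```

```text
t 10.28 tcp [0.4471 0.1507 0.2844] turn [ 0.35 -0.11 -0.7 ] shift_cm now [ 2.87 -4.2   1.42] after turn [ 2.92 -4.16  1.44] grip 0.403 F [0.9 0.4 0.2]
```

```bash
python3 -m inch '0.4 2.5 -3 0.7 0.3 0 -0.7;0.4 0 0 0 0 0 0;0.4 0 0 0 0 0 0' >/dev/null
python3 - <<'E'
from h import *
todo([.463,.199,.27],-73.15)
K=cal("wrist");im=vision.capture("wrist")[:,:,::-1].copy()
h=np.radians(16.85);ux=np.array([np.cos(h),np.sin(h),0]);uy=np.array([-np.sin(h),np.cos(h),0])
a=np.linspace(0,np.pi,300)
for rr in(.08,.022):
    for o in(-.004,.004):
      P=np.array((.463,.199,.102))+o*uy+rr*np.cos(a)[:,None]*ux+rr*np.sin(a)[:,None]*[0,0,1]
      for u,v in proj("wrist",P,K):
        if abs(u)<999 and abs(v)<999: cv2.circle(im,(int(u),int(v)),0,(0,0,255),-1)
cv2.imwrite("pics/w3.png",im)
E
```

```text
t 10.53 tcp [0.4594 0.1953 0.2761] turn [-0.11 -0.03  0.69] shift_cm now [ 0.45 -0.25  0.61] after turn [ 0.45 -0.25  0.61] grip 0.399 F [-0.2 -0.3 -0.4]
```

View pics/w3.png

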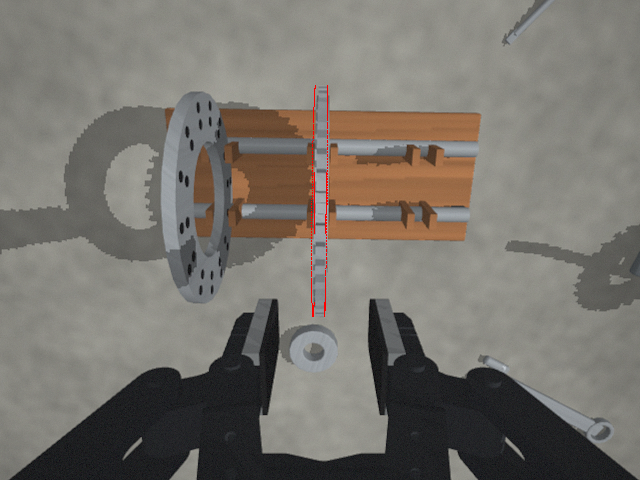

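Overlay matches the large sprocket at (320,85–316). Descending in corrected steps.

```bash
python3 -m inch '0.35 0.4 -0.2 2 0 0 0.6;0.35 0 0 2 0 0 0;0.35 0 0 2 0 0 0;0.35 0 0 0 0 0 0;0.35 0 0 0 0 0 0' >/dev/null; python3 -c "
from h import *
todo([.463,.199,.178],-73.15)"
```

```text
t 11.0 tcp [0.4639 0.1933 0.2153] turn [-0.05 -0.16 -0.41] shift_cm now [ 0.07 -0.57  3.73] after turn [ 0.08 -0.57  3.73] grip 0.348 F [0.6 0.2 0.9]
```

```bash
python3 -m inch '0.35 0 -0.6 0.8 0 -0.2 -0.4;0.35 0 0 1.4 0 0 0;0.35 0 0 1.4 0 0 0;0.35 0 0 0 0 0 0;0.35 0 0 0 0 0 0' >/dev/null; python3 -c "
from h import *
todo([.463,.199,.178],-73.15)"
```

```text
t 11.42 tcp [0.4649 0.198  0.1827] turn [-0.06 -0.33 -0.24] shift_cm now [-0.15 -0.15  0.47] after turn [-0.15 -0.15  0.47] grip 0.35 F [-0.3  0.3 -0.6]
```

```bash
python3 -m inch '0.3 -0.2 -0.1 0.5 0 -0.3 -0.2;0.3 0 0 0 0 0 0;0 0 0 0 0 0 0;0 0 0 0 0 0 0;0 0 0 0 0 0 0;0 0 0 0 0 0 0;0 0 0 0 0 0 0;0 0 0 0 0 0 0' 80 >/dev/null; python3 -c "
from h import *
todo([.463,.199,.178],-73.15)"
```

```text
t 12.08 tcp [0.464  0.1988 0.1804] turn [-0.05 -0.21 -0.03] shift_cm now [-0.09 -0.05  0.24] after turn [-0.09 -0.05  0.24] grip 0.069 F [ 0.2 -0.9 -1.5]
```

```bash
python3 -m inch '0 0 0 -1 0 0 0;0 0 0 -2 0 0 0;0 0 0 -2 0 0 0;0 0 0 -2 0 0 0;0 0 0 -0.5 0 0 0;0 0 0 0 0 0 0;0 0 0 0 0 0 0' 80 >/dev/null; python3 -c "
from h import *
todo([.528,-.06,.2444],-88.73)"
```

```text
t 12.67 tcp [0.4589 0.1974 0.2554] turn [-0.    0.57 15.56] shift_cm now [-0.82 26.64  1.07] after turn [ 6.34 25.89  1.1 ] grip 0.075 F [ 0.1 -0.7 -5.6]
```

```bash
python3 -m inch '0 0 3 0 0 0.3 0;0 0.3 3 0 0 0.2 5;0 0.5 3 0 0 0 5;0 0.8 3 0 0 0 5;0 0.9 3 0 0 0 0;0 0.9 3 0 0 0 0;0 0.9 3 0 0 0 0;0 0.8 2.5 0 0 0 0;0 0 0 0 0 0 0;0 0 0 0 0 0 0' >/dev/null; python3 -c "
from h import *
todo([.528,-.06,.2444],-88.73)"
```

```text
t 13.5 tcp [ 0.536  -0.0412  0.2382] turn [-0.34  1.34  0.28] shift_cm now [-0.86  1.86 -0.61] after turn [-0.84  1.86 -0.62] grip 0.071 F [-1.  -0.7 -5.7]
```

```bash
python3 -m inch '0 -0.8 1.6 -0.7 -0.3 1.3 0.3;0 0 0 0 0 0 0;0 0 0 0 0 0 0' >/dev/null; python3 -c "
from h import *
todo([.528,-.08,.2444],-88.73)
show([-.001,0,.0784],.08,'s3.png',(150,150,600,500))"
```

```text
t 13.75 tcp [ 0.5261 -0.0565  0.2411] turn [-0.19  0.44 -0.01] shift_cm now [ 0.14  2.36 -0.34] after turn [ 0.14  2.36 -0.33] grip 0.071 F [-0.1  0.8 -6.1]
```

View pics/s3.png

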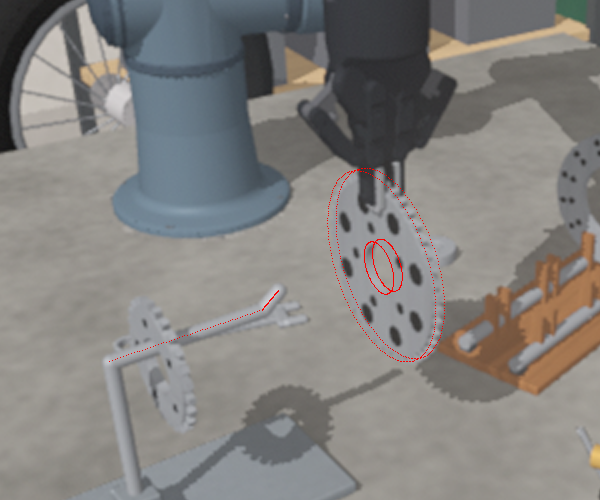

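Hole overlay lands at crop (384,266) as seen. Sliding on.

```bash
python3 -m inch '0 0.2 1.5 -0.3 -0.2 0.4 0;0 0 2 0 0 0 0;0 0 2 0 0 0 0;0 0 1 0 0 0 0;0 0 0 0 0 0 0;0 0 0 0 0 0 0' >/dev/null; python3 -c "
from h import *
todo([.528,-.16,.2444],-88.73)"
```

```text
t 14.3 tcp [ 0.5283 -0.1164  0.2414] turn [-0.24  0.35  0.56] shift_cm now [-0.17  4.36 -0.32] after turn [-0.13  4.36 -0.3 ] grip 0.069 F [ 0.4  0.4 -5.3]
```

```bash
python3 -m inch '0 -0.1 1.5 -0.4 -0.2 0.3 0.5;0 0 1.5 0 0 0 0;0 0 1.5 0 0 0 0;0 0 0 0 0 0 0;0 0 0 0 0 0 0' >/dev/null; python3 -c "
from h import *
todo([.528,-.2,.2444],-88.73)"
```

```text
t 14.72 tcp [ 0.5284 -0.1553  0.2442] turn [-0.39  0.17  0.47] shift_cm now [-0.17  4.46 -0.05] after turn [-0.14  4.47 -0.02] grip 0.072 F [-0.9  0.  -5.9]
```

```bash
python3 -m inch '0 -0.1 1.5 0 -0.4 0.2 0.5;0 0 1.5 0 0 0 0;0 0 1.4 0 0 0 0;0 0 0 0 0 0 0;0 0 0 0 0 0 0;0 0 0 1 0 0 0;0 0 0 0.6 0 0 0;0 0 0 0 0 0 0;0 0 0 0 0 0 0' >/dev/null; python3 -c "
from h import *
todo([.528,-.2,.2224],-88.73)"
```

```text
t 15.47 tcp [ 0.5285 -0.199   0.2253] turn [-0.19  0.05  0.18] shift_cm now [-0.05  0.1   0.29] after turn [-0.05  0.09  0.29] grip 0.072 F [ 0.7 -0.9 -6.2]
```

```bash
python3 -m inch '0 0 0.1 0.2 -0.2 0 0.2;0 0 0 0 0 0 0' ; python3 -m inch '0.2 0 0 0 0 0 0;0.3 0 0 0 0 0 0;0.35 0 0 0 0 0 0;0.35 0 0 0 0 0 0;0.35 0 0 -1 0 0 0;0.35 0 0 -2 0 0 0;0.35 0 0 -3 0 0 0;0.35 0 0 -3 0 0 0;0.35 0 0 0 0 0 0;0.35 0 0 0 0 0 0';python3 -m inch '0.35 0 0 0 0 0 0;0.35 0 0 0 0 0 0;0.35 0 0 0 0 0 0;0.35 0 0 0 0 0 0;0.35 0 0 0 0 0 0;0.35 0 0 0 0 0 0;0.35 0 0 0 0 0 0;0.35 0 0 0 0 0 0;0.35 0 0 0 0 0 0;0.35 0 0 0 0 0 0' >/dev/null; python3 -c "
from h import *
show(None,.052,'s4.png',(150,100,800,500))"
```

```text
t: 15.63
tcp_pos: [0.5284, -0.1995, 0.2232]
tcp_rot: [3.141, 0.035, -0.002]
contact_force: [-0.2, -0.2, -5.3]
grip_width: 0.075
t: 16.47
tcp_pos: [0.5303, -0.1999, 0.3257]
tcp_rot: [3.135, 0.036, 0.016]
contact_force: [0.5, 0.1, -0.2]
grip_width: 0.351
```

View pics/s4.png

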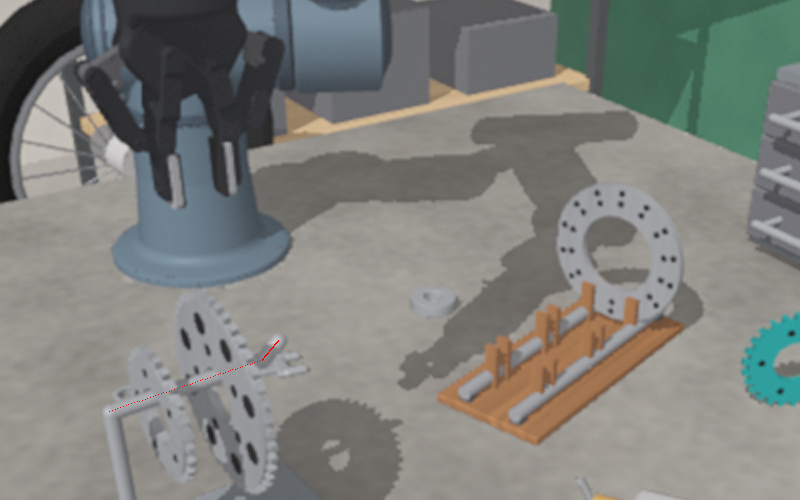

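Both sprockets hang on the bar: small at crop (160,415), large in front at (225,390), with a gap between them. The brake disc stands in the rack at (620,250). One check for residual motion, then I hand in.

```bash
python3 -c "
from h import *
cv2.imwrite('pics/a.png',vision.capture('scene'))"; python3 -m inch '0.35 0 0 0 0 0 0;0.35 0 0 0 0 0 0;0.35 0 0 0 0 0 0;0.35 0 0 0 0 0 0' >/dev/null; python3 -c "
from h import *
b=vision.capture('scene');a=cv2.imread('pics/a.png')
d=cv2.absdiff(a,b)[190:330,110:260];print((d.max(2)>40).sum(), d.mean())
print(read_state()['t'],bot.close_job())"
```

```text
0 0.4920952380952381
the job is handed in; nothing more can be done
17.7833 None
```

Both sprockets are hanging on the bar by their centre holes and the job is handed in, at 17.8 s of the 67 s allowed. The small sprocket went on first, about 36 mm from the upright. The large one is in front of it, about 86 mm along, on the side of the upturned end.

- **Last checks:** the final scene picture shows both on the bar with a gap between them. The brake disc is still standing in the rack, the turquoise look-alike was not touched, and the gripper is well clear above. Two pictures taken about 0.4 s apart show no motion at the stand.
- **What went wrong on the way:** my first grip on the small sprocket was shallow and about 5 mm off centre, because the tool drifted during the descent. I reopened, corrected and gripped again before lifting.
- **Forces:** the wrist force readings I took stayed around 6 N.

No check failed or disagreed at the end.

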